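# Close the parts case: fold the flap and tuck it under the lip

### The job

Close the open cover flap of the parts case: with the fingertips fold it down flat, then, holding it down, push its rib so that the flap slides fully home and its edge stays tucked under the fixed lip. Push gently, do not pinch or grip anything, and leave the tape roll, grease tub and tin where they are.

Things in the scene. Friction and masses are not known exactly. Their poses are not given: they have to be found in the camera images.
- case: Shallow grey metal parts case, open on top, 126 mm long (its x) by 110 mm wide (its y), walls 34 mm high, screwed to the bench through two small feet, so it cannot move; case and flap must not be pushed or squeezed with more than 35 N. Origin at the centre of its underside on the bench; z up; its -x side carries the lip and faces roughly towards the robot, its +x side carries the hinge of the bare aluminium cover flap. The top edge of the case at +x is at x = +64 mm.
- flap_hinge (a joint): Angle of the cover flap (rad): 0 = folded down flat over the case, 1.57 = standing upright over the hinge, up to 2.1 = leaning back over the +x side. Starts about upright (1.3 to 1.9) and stays there by friction. It has a weak spring: if pushed flat and let go untucked, it rises again to about 0.6. About 1 N at mid-length folds it. The flap is an aluminium plate 94 mm wide and 4 mm thick that reaches 91 mm from the hinge pin (with slide 0).
- flap (a joint): Slide of the flap along its own plane, away from the hinge (m): 0 = drawn back, 0.013 = fully out. Stays where it is left; about 2 to 3 N moves it. With the flap flat, sliding it out drives its edge beneath the lip; beyond 0.002 to 0.003 the flap can no longer pass down in front of the lip and must first be drawn back. Starts at 0 to 0.0015.
- hinge_pin (a point): Middle of the hinge pin, 40 mm above the bench at case x = +46 mm; the pin runs along the case's y. Two ears at its ends (y = +-52 mm) rise to 48 mm.
- flap_edge (a point): Middle of the flap's free edge, at mid-thickness. It moves with the flap.
- flap_rib (a point): Middle of the crest of the thumb rib on the flap's outer face (the upper face when flat, the face away from the lip when upright). The rib runs across the flap at mid-width, 30 mm long, 6 mm thick and 8.5 mm proud of the plate, its middle 63 mm from the hinge pin when drawn back. Flat, the plate's upper face is 44 mm and the rib's crest 52.5 mm above the bench. Press on the plate between hinge and rib and push the rib towards the lip (case -x). Moves with the flap.
- lip_inner_edge (a point): Middle of the lower edge, on the hinge side, of the fixed retaining lip: a 4 mm thick aluminium strip, 14 mm deep and as wide as the case, at case x = -62 to -48 mm, its underside 46.8 mm and its top 50.8 mm above the bench, so the flat flap passes under it with 2.8 mm to spare. Drawn back and flat, the flap's edge stops 3 mm short of the lip; fully out it lies 10 mm beneath it.
- tape_roll: Roll of yellow tape lying flat, 75 mm across, 19 mm high, loose; origin at the centre of its underside. Leave alone.
- tub: Grease tub with yellow lid, 70 mm across, 74 mm high, loose; origin at the centre of its underside. Leave alone.
- tin: Green patch-kit tin, 52 x 90 x 23 mm, loose; origin at the centre of its underside. Leave alone.

How it is judged:
On the way:
1. the flap is folded down (below 0.2 rad) while still drawn back from the lip (value of joint flap_hinge below 0.2 rad and value of joint flap below 0.006 m).
At the end, for the whole second after the job is handed in: The flap lies flat (below 0.06 rad), slid out more than 9 mm of its 13 mm, its edge below the lip's underside and more than 5 mm past the lip's inner edge, at rest; the tape roll, tub and tin are within 15 mm of where they stood (value of joint flap_hinge below 0.06 rad and value of joint flap above 0.009 m and z of flap_edge in the frame of lip_inner_edge below -0.001 m and x of flap_edge in the frame of lip_inner_edge below -0.005 m and velocity of joint flap_hinge below 0.05 rad/s and distance of each of tape_roll, tub, tin from where it was at the start of the episode below 0.015 m); the robot touches nothing.
It fails at once if a bystander (tape roll, tub or tin) is shoved, lifted or carried by more than 15 mm (distance of any of tape_roll, tub, tin from where it was at the start of the episode above 0.015 m).
It fails at once if the case or its flap is squeezed or pushed by the gripper with more than 35 N (contact force between any of the fingers, the arm and case above 35 N).
It also fails if it takes over 35 s, if anything falls off the work surface, if the arm or the gripper's body presses on something with over 40 N, if the wrist force passes 120 N, or if a joint passes its speed limit or range.

### The arm

A 6-joint arm with a two-finger parallel gripper is mounted at the origin on a cart in front of the work surface, level with it; the furniture and walls round the work are solid. World frame = base frame: x ahead of the robot, y to its left, z up, the work surface at z = 0. Lengths are in m, angles in rad, forces in N, time in s.
With the tool pointing down it reaches from about 0.35 to 0.775 m from the base axis. Payload 7.3 kg.
Tool frame: the origin (TCP) lies midway between the tips of the shut fingers; the grasp point (between the pads) lies 19 mm behind it; z points along the fingers, y is the line along which they close (so a half turn about z gives the same grasp; the last joint's range is limited). The gripper opens to 92 mm and grips with 3 to 60 N. Pads are 19 mm wide; open, the fingers measure 130 mm over their backs; the gripper's body (75 mm by 190 mm) begins 47 mm behind the grasp point.
Start: joints at [1.16, 0.342, 1.524, -0, 1.275, -0.146], TCP at [0.137, 0.507, 0.227] pointing down, gripper open.
Joint ranges: [-2.53, 2.53], [-0.77, 2.02], [0.04, 2.7], [-1, 4.14], [0.28, 2.66], [-3.11, 3.11]. Speed limits (rad/s): [2.57, 2.57, 3.14, 3.14, 3.14, 3.14].

### API

Orientations are given as [roll, pitch, yaw] about the fixed x, y, z axes, in that order (R = Rz(yaw) Ry(pitch) Rx(roll)).
In Python, from cell import monitor, vision, workorder gives the robot as it stands.
- The arm moves only by the tool move_arm, never from a script. Its argument "rows" is a list of rows, each a list of 5 numbers: the shift along the world's x, y, z in mm, then the turn about the world's z in rad, then the closure, from -1 (fully open) to 1 (shut). A call has 1 to 12 rows; each row shifts and turns the commanded pose from where the row before left it; what a row does not reach is not made up. A row lasts 1/10 s, in which the tool goes at most 50 mm and 8.59 degrees, less where a joint would pass 70% of its speed; a pose out of reach is approached as far as the arm can. A call is refused whole if a number of a shift passes 50 or a number of a turn 0.15, either way. A call with a gripper value outside its range is refused whole. The fingers move at their own pace and stop on an object; "newtons" is the grip in N (left out, the last holds). Time passes only in rows, so rows that do not move let the fingers close. It gives the time, the measured TCP pose, the force, the opening and the grip force at its end, in the units of the state.
- monitor.observe(): the state, without advancing time (a new reading comes with each control period).
- vision.read_camera(name): name is "side" or "top" or "wrist"; returns the picture (400x640x3 uint8, red, green, blue); there is no depth.
- vision.get_calibration(name): a dict with "K" (3x3 intrinsics, pixels), "T" (4x4, takes a point from camera to world coordinates); the wrist camera has in their place "mount" (4x4, takes a point from camera to tool coordinates, whose origin is the TCP and whose axes are the flange's). Camera axes: x right, y up, looking along -z (the intrinsics and any distortion apply to the point x, -y, -z); pixel columns grow to the right and rows downward; lengths in m; the calibration is good to about 2 mm. A picture is of the moment at which its call begins: read the wrist's pose just before it. get_calibration takes no time and is no camera call.
- workorder.hand_in(): hands the job in; it is judged then, once.
The state is a dict: "time": time; "qpos": joint angles; "qvel": joint speeds; "joint_efforts": joint torques, N m; "tool_pos": TCP position; "tool_rot": TCP orientation; "contact_force": force on the tool from outside, world axes, zero at the start; "torque": the same for the moment, N m; "opening": finger opening in m; "grip_force": force on a finger pad.
Only numpy, scipy, OpenCV 4.12 (cv2) and the standard library are available. Lean on these libraries where they do the work, as an engineer would, in place of code of your own. Each camera call takes 0.05 s, during which the arm holds its last target. There are 200 camera calls.

## Working session

There is one attempt and no reset: what is moved stays moved. The work goes in short steps, Python scripts to look and compute and a tool call to move; the robot and the scene stay as the last step left them, time stands still between calls to the robot, and variables do not carry over. Pictures are saved under pics/ and viewed, at most 10 in all, crops included, and the job is handed in when it is done.

Besides the shell and the picture viewer there is one more tool, called after "Call:" as name([rows], argument=value, ...), one row to a line, values as JSON. move_arm: Moves the arm, as the interface text tells. Its arguments: {"type":"object","properties":{"rows":{"type":"array","items":{"type":"array","items":{"type":"number"}}},"newtons":{"type":"number"}},"required":["rows"]}

```bash
mkdir -p pics
python3 - <<'E'
from cell import monitor, vision
import cv2,numpy as np
for n in ("side","top"):
    im=vision.read_camera(n); cv2.imwrite(f"pics/{n}0.png",im[:,:,::-1])
    c=vision.get_calibration(n); print(n,np.round(c["K"],1).tolist(),np.round(c["T"],3).tolist(),[k for k in c])
s=monitor.observe(); print(s)
E
```

```text
side [[377.2, 0.0, 319.9], [0.0, 377.2, 197.4], [0.0, 0.0, 1.0]] [[0.999, -0.008, -0.037, 0.602], [-0.029, 0.474, -0.88, -0.786], [0.024, 0.881, 0.473, 0.464], [0.0, 0.0, 0.0, 1.0]] ['K', 'T']
top [[476.7, 0.0, 322.4], [0.0, 476.7, 208.3], [0.0, 0.0, 1.0]] [[0.001, 0.988, -0.153, 0.43], [-1.0, -0.001, -0.014, -0.032], [-0.014, 0.153, 0.988, 1.203], [0.0, 0.0, 0.0, 1.0]] ['K', 'T']
{'time': 0.1, 'qpos': array([ 1.16001906e+00,  3.42663697e-01,  1.52490109e+00,  5.57516546e-06,
        1.27543299e+00, -1.45998237e-01]), 'qvel': array([-0.0002864 , -0.00124058, -0.00238395,  0.00150984, -0.0019557 ,
       -0.00022602]), 'joint_efforts': array([ 3.48692929e-04, -4.32009566e+01, -2.44692099e+01,  7.18640140e-02,
        5.25715796e-02, -6.58722979e-05]), 'tool_pos': array([0.13721946, 0.50637315, 0.22611607]), 'tool_rot': array([-3.14020325e+00, -2.09692235e-04,  2.87681185e+00]), 'contact_force': array([-0.17159834, -0.96963699, -0.36983374]), 'torque': array([-0.02275829, -0.02703852,  0.0082875 ]), 'grip_force': 0.0, 'opening': 0.0915307687569511}
```

View pics/top0.png

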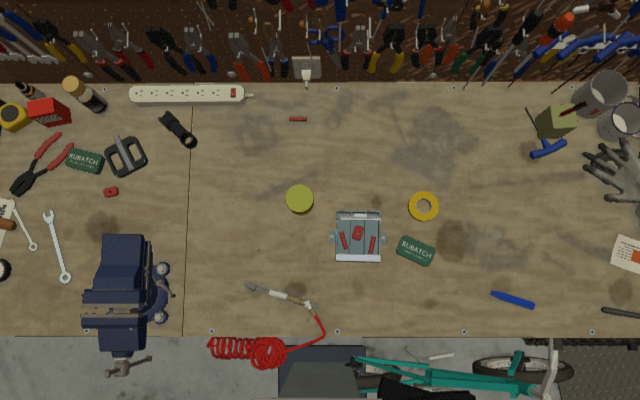

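View pics/side0.png

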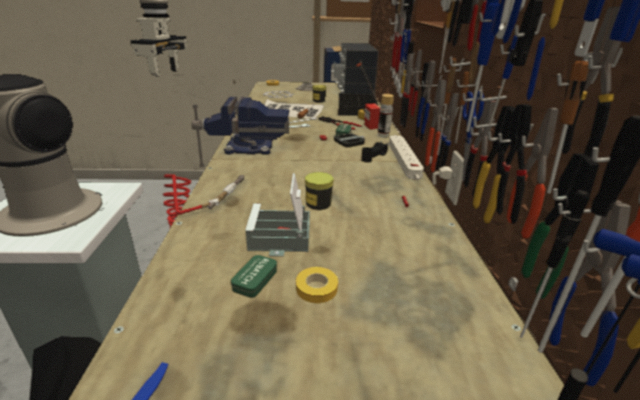

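The top view shows the case at about columns 335–382, rows 210–262. The lip is at row ~259 and the upright flap at row ~215. The tub is at (300,199), the tape at (423,206) and the tin at (415,251). The side view shows the flap roughly upright at (298,205). Next I'll crop in and cast rays.

```bash
cat > h.py <<'E'
import numpy as np
from cell import vision
def ray(n,u,v):
    c=vision.get_calibration(n);K,T=c["K"],c["T"]
    d=T[:3,:3]@np.array([(u-K[0,2])/K[0,0],-(v-K[1,2])/K[1,1],-1]); return T[:3,3],d
def onz(n,u,v,z):
    o,d=ray(n,u,v); return (o+d*(z-o[2])/d[2]).round(4)
E
python3 - <<'E'
from h import *
import cv2
for n,p,z in [("top",(335,254),.0508),("top",(382,254),.0508),("top",(335,262),.0508),("top",(382,262),.0508),("top",(300,199),.074),("top",(423,206),.019),("top",(415,251),.023)]:
    print(n,p,onz(n,*p,z))
t=cv2.imread("pics/top0.png")[195:275,320:400]; s=cv2.imread("pics/side0.png")[165:260,235:330]
cv2.imwrite("pics/c.png",np.hstack([cv2.resize(t,(400,400),interpolation=cv2.INTER_CUBIC),cv2.resize(s,(400,400),interpolation=cv2.INTER_CUBIC)]))
E
```

```text
top (335, 254) [ 0.4964 -0.0451  0.0508]
top (382, 254) [ 0.4965 -0.1581  0.0508]
top (335, 262) [ 0.4772 -0.045   0.0508]
top (382, 262) [ 0.4773 -0.1578  0.0508]
top (300, 199) [0.6269 0.039  0.074 ]
top (423, 206) [ 0.6184 -0.2663  0.019 ]
top (415, 251) [ 0.5055 -0.2424  0.023 ]
```

View pics/c.png

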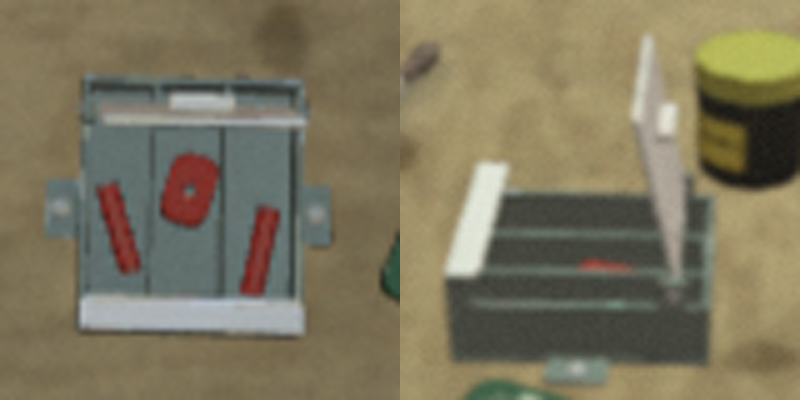

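The crop shows the case nearly square to the world axes. The lip corners are at crop (80,297)–(305,299), the back wall edge at row 76, and the flap leans slightly towards the lip. Now I'll fix the case origin and the flap angle.

Run:
```python
from h import *
T=lambda x,y:(320+x/5-.4,195+y/5-.4); S=lambda x,y:(235+(x-400)*95/400-.4,165+y*95/400-.4)
for l,p,z in [("back L",(82,77),.034),("back R",(303,80),.034),("lip in L",(80,297),.0508),("lip in R",(305,299),.0508),("footL",(60,208),.004),("footR",(317,214),.004),("flap top L",(103,118),.13),("flap top R",(300,122),.13)]:
    print(l,onz("top",*T(*p),z))
for l,p,z in [("lip in near",(480,275),.0508),("lip in far",(508,165),.0508)]: print("side",l,onz("side",*S(*p),z))
def onx_y(p,y):
    o,d=ray("side",*S(*p)); return (o+d*(y-o[1])/d[1]).round(4)
print("flap near top",onx_y((634,119),-.148),"far top",onx_y((648,37),-.054),"near bottom",onx_y((675,275),-.148))
```

```text
back L [ 0.6061 -0.0481  0.034 ]
back R [ 0.6045 -0.1574  0.034 ]
lip in L [ 0.4964 -0.0465  0.0508]
lip in R [ 0.4955 -0.1547  0.0508]
footL [ 0.5438 -0.0372  0.004 ]
footR [ 0.5408 -0.1665  0.004 ]
flap top L [ 0.5728 -0.0562  0.13  ]
flap top R [ 0.5709 -0.1454  0.13  ]
side lip in near [ 0.4986 -0.1554  0.0508]
side lip in far [ 0.5001 -0.0495  0.0508]
flap near top [ 0.5716 -0.148   0.1303] far top [ 0.5748 -0.054   0.128 ] near bottom [ 0.5901 -0.148   0.0464]
```

Call:
move_arm([
  [0,0,10,0.13,1],
  [0,0,10,0.134,1],
  [40,-40,0,0,1],
  [45,-45,0,0,1],
  [45,-45,0,0,1],
  [45,-45,0,0,1],
  [45,-45,0,0,1],
  [45,-45,0,0,1],
  [40,-45,0,0,1],
  [40,-45,0,0,1],
  [40,-45,0,0,1],
  [30,-45,0,0,1],
])

```text
time: 1.3
tool_pos: [0.4781, 0.1392, 0.2464]
tool_rot: [3.141, -0.0, 3.141]
contact_force: [0.6, 0.0, 0.5]
opening: 0.0021
grip_force: 0.0
```

Call:
move_arm([
  [0,0,0,0,1],
  [0,0,0,0,1],
  [0,0,0,0,1],
])

```text
time: 1.6
tool_pos: [0.4761, 0.1417, 0.2465]
tool_rot: [3.141, -0.001, 3.141]
contact_force: [0.6, 0.4, -0.3]
opening: 0.0005
grip_force: 0.0
```

Call:
move_arm([
  [15,-25,0,0,1],
  [15,-25,0,0,1],
  [15,-25,0,0,1],
  [15,-25,0,0,1],
  [15,-25,0,0,1],
  [15,-25,0,0,1],
  [15,-25,0,0,1],
  [15,-25,0,0,1],
  [15,-25,0,0,1],
  [14,-19,0,0,1],
  [0,0,0,0,1],
  [0,0,0,0,1],
])

```text
time: 2.8
tool_pos: [0.6257, -0.1013, 0.2464]
tool_rot: [3.141, -0.001, -3.141]
contact_force: [0.7, -0.4, 0.2]
opening: 0.0001
grip_force: 0.0
```

Run:
```python
from cell import vision,monitor
import cv2
print(monitor.observe()["tool_pos"])
cv2.imwrite("pics/s1.png",cv2.resize(vision.read_camera("side")[100:260,200:400,::-1],(800,600)[:1]+(640-40,) if 0 else (750,600)))
```

```text
[ 0.62568153 -0.10132747  0.24639466]
```

View pics/s1.png

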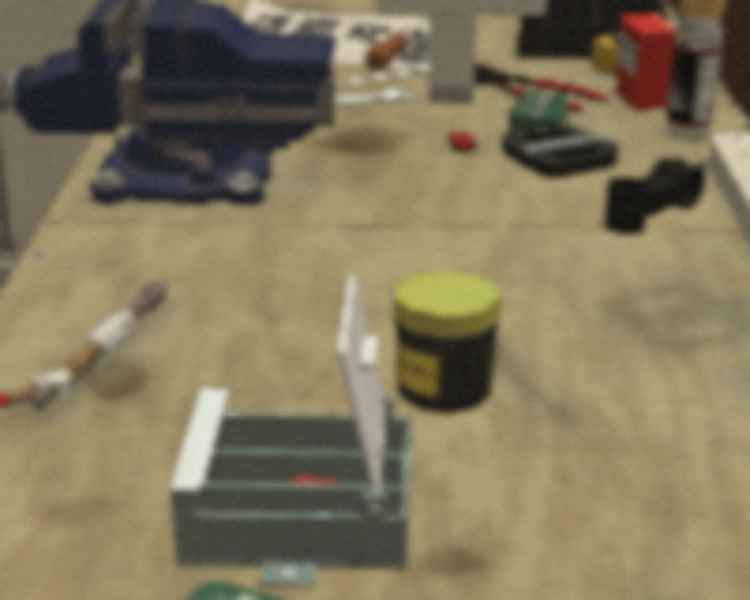

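The finger column is at (452,50) in the crop and the scene is unchanged. I'll lower the tool behind the flap.

Call:
move_arm([
  [0,0,-30,0,1],
  [0,0,-35,0,1],
  [0,0,-35,0,1],
  [0,0,-30,0,1],
  [0,0,-20,0,1],
  [0,0,-10,0,1],
  [-10,0,0,0,1],
  [-10,0,0,0,1],
  [-6,0,0,0,1],
  [-6,0,-1,0,1],
])

```text
time: 3.85
tool_pos: [0.5942, -0.1025, 0.0868]
tool_rot: [-3.141, 0.002, -3.142]
contact_force: [0.5, 0.6, -0.6]
opening: 0.0008
grip_force: 0.2
```

Call:
move_arm([
  [-4,0,-1,0,1],
  [-4,0,-1,0,1],
  [-4,0,-2,0,1],
  [-4,0,-2,0,1],
  [-4,0,-2,0,1],
  [-4,0,-3,0,1],
  [-3,0,-3,0,1],
  [-3,0,-3,0,1],
  [0,0,0,0,1],
])

```text
time: 4.75
tool_pos: [0.5632, -0.1031, 0.0682]
tool_rot: [3.141, -0.001, 3.141]
contact_force: [0.0, 0.2, -0.4]
opening: 0.0004
grip_force: 0.0
```

Run:
```python
from cell import vision,monitor
import cv2
s=monitor.observe();print(s["tool_pos"],s["contact_force"])
cv2.imwrite("pics/s2.png",cv2.resize(vision.read_camera("side")[100:260,200:400,::-1],(750,600)))
```

```text
[ 0.56321057 -0.10307109  0.06817648] [ 0.00586441  0.19043597 -0.37561116]
```

View pics/s2.png

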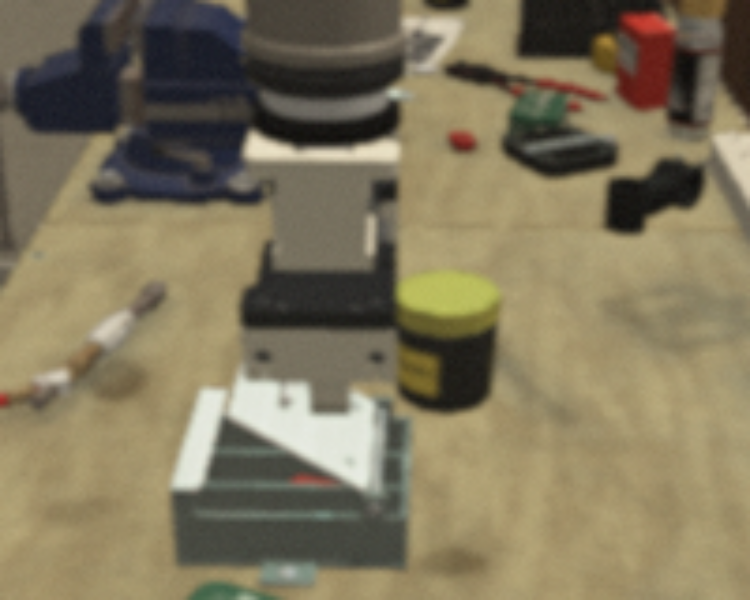

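The flap is at about 0.55 rad with its edge at (230,415). The fingers press the plate behind the rib at (285,395). I'll keep folding.

Call:
move_arm([
  [-2,0,-4,0,1],
  [-2,0,-3,0,1],
  [-1,0,-3,0,1],
  [-1,0,-3,0,1],
  [-1,0,-3,0,1],
  [-1,0,-3,0,1],
  [0,0,-2,0,1],
  [0,0,0,0,1],
])

```text
time: 5.6
tool_pos: [0.5557, -0.1031, 0.0474]
tool_rot: [3.141, -0.001, 3.141]
contact_force: [-0.5, 0.2, 0.4]
opening: 0.0003
grip_force: 0.2
```

Call:
move_arm([
  [0,0,-1,0,1],
  [0,0,0,0,1],
])

```text
time: 5.8
tool_pos: [0.556, -0.1031, 0.0467]
tool_rot: [3.142, 0.0, 3.141]
contact_force: [0.2, -0.0, 1.0]
opening: 0.001
grip_force: 0.2
```

Call:
move_arm([
  [0,0,-1,0,1],
  [0,0,0,0,1],
])

```text
time: 6.0
tool_pos: [0.5559, -0.1031, 0.0457]
tool_rot: [3.142, 0.0, 3.141]
contact_force: [-1.3, -0.1, 1.6]
opening: 0.0004
grip_force: 0.3
```

Call:
move_arm([
  [0,0,-1,0,1],
  [0,0,0,0,1],
])

```text
time: 6.2
tool_pos: [0.5559, -0.1032, 0.0447]
tool_rot: [3.142, -0.0, 3.141]
contact_force: [-0.2, -0.1, 0.6]
opening: 0.0002
grip_force: 0.3
```

Call:
move_arm([
  [0,0,-0.5,0,1],
  [0,0,0,0,1],
])

```text
time: 6.4
tool_pos: [0.5558, -0.1031, 0.0442]
tool_rot: [3.142, -0.0, 3.141]
contact_force: [-0.8, -0.6, 0.9]
opening: 0.0007
grip_force: 0.7
```

Call:
move_arm([
  [0,0,-0.7,0,1],
  [0,0,0,0,1],
])

```text
time: 6.6
tool_pos: [0.5561, -0.1031, 0.0441]
tool_rot: [-3.142, 0.001, 3.141]
contact_force: [-2.4, 1.0, 5.8]
opening: 0.0005
grip_force: 2.5
```

Call:
move_arm([
  [0,0,-0.5,0,1],
  [0,0,0,0,1],
])

```text
time: 6.8
tool_pos: [0.5564, -0.1031, 0.0439]
tool_rot: [-3.141, 0.001, 3.141]
contact_force: [-2.4, 1.0, 7.0]
opening: 0.0002
grip_force: 3.6
```

Run:
```python
from cell import vision,monitor
import cv2
s=monitor.observe();print(s["tool_pos"],s["contact_force"])
cv2.imwrite("pics/s3.png",cv2.resize(vision.read_camera("side")[180:260,220:320,::-1],(750,600)))
```

```text
[ 0.5564163  -0.10313892  0.04392035] [-2.36444731  0.97335622  6.96441542]
```

View pics/s3.png

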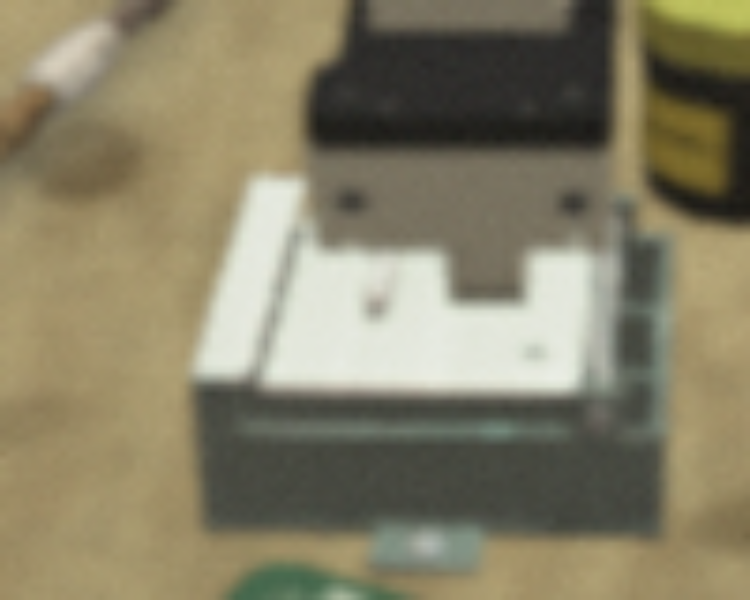

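The flap lies flat, with a visible gap to the lip at (265,340). The tip is at (487,295), about 18 mm behind the rib at (380,295). I'll now push towards -x while holding the flap down.

Call:
move_arm([
  [-2,0,0,0,1],
  [-2,0,0,0,1],
  [-2,0,0,0,1],
  [-2,0,0,0,1],
  [-2,0,0,0,1],
  [-2,0,0,0,1],
])

```text
time: 7.45
tool_pos: [0.5452, -0.103, 0.0439]
tool_rot: [-3.141, 0.003, 3.141]
contact_force: [2.1, 2.8, 6.1]
opening: 0.0004
grip_force: 2.9
```

Call:
move_arm([
  [-2,0,0,0,1],
  [-2,0,0,0,1],
  [-2,0,0,0,1],
  [-1,0,0,0,1],
  [-1,0,0,0,1],
])

```text
time: 7.95
tool_pos: [0.5373, -0.1036, 0.0438]
tool_rot: [-3.141, 0.004, 3.141]
contact_force: [3.9, -0.8, 5.1]
opening: 0.0005
grip_force: 2.7
```

Call:
move_arm([
  [-1.5,0,0,0,1],
  [-1.5,0,0,0,1],
  [-1.5,0,0,0,1],
  [-1,0,0,0,1],
])

```text
time: 8.35
tool_pos: [0.5317, -0.1036, 0.0437]
tool_rot: [-3.141, 0.003, 3.141]
contact_force: [4.4, 0.8, 4.8]
opening: 0.0004
grip_force: 2.5
```

Call:
move_arm([
  [-1,0,0,0,1],
  [-1,0,0,0,1],
  [-1,0,0,0,1],
])

```text
time: 8.65
tool_pos: [0.5287, -0.1036, 0.0437]
tool_rot: [-3.141, 0.003, 3.141]
contact_force: [4.0, -0.4, 5.5]
opening: 0.0002
grip_force: 2.5
```

Run:
```python
from cell import vision,monitor
import cv2
s=monitor.observe();print(s["tool_pos"],s["contact_force"])
cv2.imwrite("pics/s4.png",cv2.resize(vision.read_camera("side")[180:260,220:320,::-1],(750,600)))
```

```text
[ 0.52869333 -0.10359434  0.04371524] [ 3.9652367  -0.40508332  5.48750943]
```

View pics/s4.png

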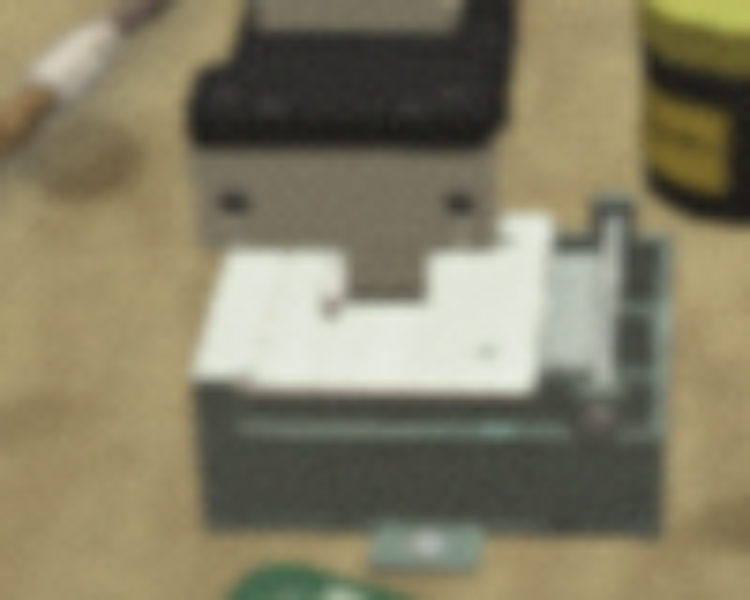

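The flap's rear edge moved from column ~590 to ~540, which is about 12–13 mm, and the gap to the lip is gone. I'll push a little more to find the stop.

Call:
move_arm([
  [-1,0,0,0,1],
  [-1,0,0,0,1],
  [0,0,0,0,1],
])

```text
time: 9.0
tool_pos: [0.5273, -0.1037, 0.0437]
tool_rot: [-3.14, 0.005, 3.14]
contact_force: [6.0, 0.9, 3.9]
opening: 0.0004
grip_force: 4.5
```

Call:
move_arm([
  [-1,0,0,0,1],
  [-0.5,0,0,0,1],
  [0,0,0,0,1],
])

```text
time: 9.3
tool_pos: [0.5271, -0.1038, 0.0439]
tool_rot: [-3.14, 0.007, 3.14]
contact_force: [11.1, -0.8, 1.7]
opening: 0.0005
grip_force: 5.4
```

The stop is reached. I'll relieve the push, then lift off.

Call:
move_arm([
  [1.5,0,0.5,0,1],
  [0.5,0,1,0,1],
  [0,0,2,0,1],
  [0,0,5,0,1],
  [0,0,15,0,1],
  [0,0,30,0,1],
  [0,0,40,0,1],
  [0,0,40,0,1],
  [0,0,0,0,1],
])

```text
time: 10.2
tool_pos: [0.5275, -0.1039, 0.181]
tool_rot: [-3.139, 0.007, 3.141]
contact_force: [0.1, -0.3, -0.1]
opening: 0.0002
grip_force: 0.0
```

Run:
```python
from cell import vision,monitor
import cv2
s=monitor.observe();print(s["tool_pos"],s["contact_force"])
cv2.imwrite("pics/s5.png",cv2.resize(vision.read_camera("side")[180:260,220:320,::-1],(750,600)))
```

```text
[ 0.52753028 -0.10390149  0.18102395] [ 0.08885271 -0.26640415 -0.12289979]
```

View pics/s5.png

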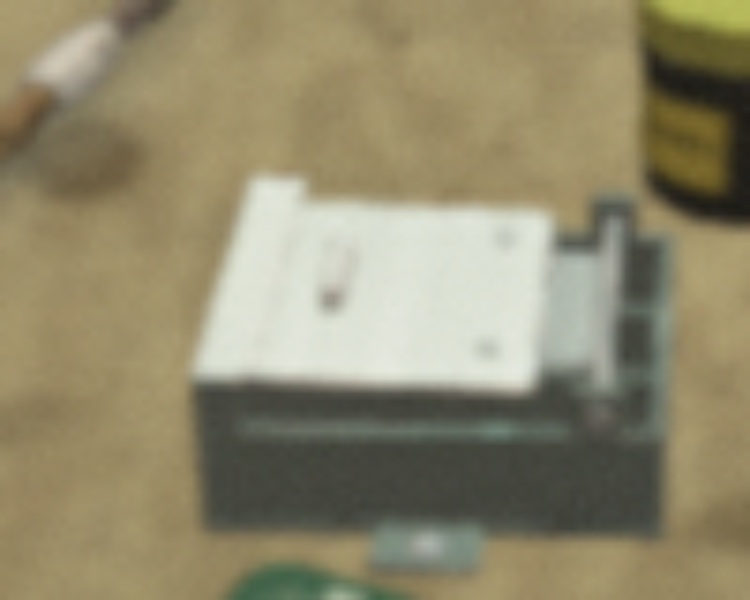

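The flap stays flat with its edge under the lip. The rib moved from column 378 to 330 (~13 mm), and the gripper is clear. I'm handing the job in.

```bash
python3 -c "
from cell import workorder
print(workorder.hand_in())"
```

```text
the job is handed in; nothing more can be done
None
```

I folded the flap flat and slid it about 13 mm to its stop; in the last picture it stays down with its edge under the lip and the gripper clear, and I handed the job in at about 10 s (no verdict came back).

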